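# Move a specimen dish under the microscope and lock the stage

## Task

The dish on the sliding carriage must go from the loading position in the middle to under the lens of the cream-and-blue microscope head (not the dark grey camera head). Pull the red knob of the lock up and turn it a quarter turn so that it stays up by itself in its rest notch, let go, then slide the carriage over (it has a black handle). Finally turn the knob back so that the plunger drops fully home in the carriage's hole beneath it and locks it, with the dish still seated in its nest and the small dropper bottle and the lens cap left where they are.

Things in the scene. Friction and masses are not known exactly. Their poses are not given: they have to be found in the camera images.
- stage: White stage bed, 320 x 460 x 30 mm, blue strip on its front edge, fixed to the table, turned up to 13 degrees either way. Frame: x from front (robot side) to back, y along the carriage's travel, z up; origin at table height, 30 mm in front of the bed's middle, exactly below the dish when the carriage is at 0.
- lock (a point): Foot of the lock's upright axis, at table height, at stage x -95 mm, y 0; axes as the stage's. Here a dark steel bracket (36 mm wide along y, top 56 mm above the table) reaches over the carriage's front edge and carries a brass collar, 30 x 34 mm, its top 80 mm above the table, with the red knob above it. The plunger runs down through it into the carriage's hole.
- carriage (a joint): Position of the aluminium carriage along stage +y, m: 0 = loading (start), stops at -0.11 and 0.11. Sliding takes 2 N plus 6 N per m/s; it stays where left. Holes lie under the plunger at -0.09, 0, +0.09 (dish then under the head at stage y -90 mm, none, or +90 mm). Within 2 mm the round-ended plunger finds its hole, else it rests on the plate until the hole comes under it. Plunger down = locked.
- plunger (a joint): Lift of the plunger and its knob, in m: 0 = fully down in a hole (locked), about 0.009 = its end rests on the carriage plate beside a hole, about 0.012 = held up in the rest notch (3 mm clear of the plate), 0.018 = upper stop. A spring pulls it down with 7.5 N at 0 and 12 N at the top.
- knob (a joint): Turn of the red knob, rad, + anticlockwise from above, 1.65 either way. At 0 the wing is along stage x and a cross pin sits in the collar's deep slot: it only pulls up. Lifted 15 mm or more it turns either way; at +1.57 or -1.57 (wing along stage y), let down 3 mm into the rest notch, it stays up. To release: lift 3 to 5 mm more, turn back to 0, let it down or go.
- knob_grip (a point): Grip point of the red winged knob, on its axis, 110 mm above the table when the plunger is down (rises with it). Wing 12 mm thick, 42 mm long, 28 mm high; the point is 9 mm below its top, 19 mm above its lower edge. Site x runs along the wing, y across its thickness. Under the wing a 22 mm hub, and the collar top 11 mm below the wing. Pinch it across the 12 mm from above.
- handle (a point): Grip point of the carriage's black upright handle tab, at stage x -95 mm, 165 mm to stage +y of the nest's middle, 78 mm above the table. The tab is 30 mm along x, 14 mm thick along y, and rises from the carriage's top (44 mm above the table) to 90 mm. Pinch it across y from above. Axes as the stage's.
- nest (a point): Middle of the dish nest on the carriage's top, 44 mm above the table; four black corner stops 6 mm high hold the dish with about 1.5 mm of play.
- dish: Clear round specimen dish with a purple disc on its top, 60 mm across, 14 mm high, 40 g, loose in the nest; origin at the centre of its underside.
- scope_lens (a point): Lower end of the steel lens of the cream microscope head with blue panels, 125 mm above the table, over stage x 0 and y +90 or -90 mm. Its arm (48 mm wide, top 255 mm, camera on it to 300 mm above the table) comes from the back and ends 10 to 17 mm in front of the lens axis, so 78 mm behind the line of the knob and handle.
- macro_lens (a point): Lower end of the white ring light of the dark grey camera head, 157 mm above the table: the other head, same shape, not wanted.
- dropper: Small amber dropper bottle, 26 mm across, 65 mm high, loose on the bed between the heads; origin at the centre of its underside.
- lens_cap: Black round lens cap, 40 mm across, 12 mm high, loose on the table in front of the stage; origin at the centre of its underside.

How it is judged:
By the outcome, as a careful person would: the job done as asked, in the order asked, and still so for the second after the job is handed in, with the robot touching nothing.
It also fails if it takes over 64 s, if anything falls off the work surface, if the arm or the gripper's body presses on something with over 40 N, if the wrist force passes 120 N, or if a joint passes its speed limit or range.

## Robot

A 6-joint arm with a two-finger parallel gripper is mounted at the origin on the work surface. World frame = base frame: x ahead of the robot, y to its left, z up, the work surface at z = 0. Lengths are in m, angles in rad, forces in N, time in s.
With the tool pointing down it reaches from about 0.3 to 0.95 m from the base axis. Payload 3.1 kg.
Tool frame: the origin (TCP) lies at the very end of the fingers, on their centre line; the grasp point (between the pads) lies 19 mm behind it (robot.grip_depth is the distance from the TCP to the grasp point, in m); z points along the fingers, y is the line along which they close (so a half turn about z gives the same grasp; the last joint's range is limited). The gripper opens to 85 mm and grips with 20 to 120 N. Pads are 22 mm wide; open, the fingers measure 114 mm over their backs; the gripper's body (76 mm by 85 mm) begins 54 mm behind the grasp point. The pads swing forward as they close: fully open they stand 13 mm farther back than shut.
Start: joints at [-0.07, 0.308, 1.634, -0, 1.2, -0.07], TCP at [0.625, -0, 0.231] pointing down, gripper open.
Joint ranges: [-3.06, 3.06], [-0.79, 1.96], [0.05, 2.63], [-1.19, 4.34], [0.05, 2.64], [-2.94, 2.94]. Speed limits (rad/s): [2.79, 2.79, 3.14, 3.14, 3.14, 3.14].

## Interface

Orientations are given as [roll, pitch, yaw] about the fixed x, y, z axes, in that order (R = Rz(yaw) Ry(pitch) Rx(roll)).
In Python, from cell import robot gives the robot as it stands.
- The arm moves only by the tool inch_along, called after "Request:" by a JSON object that holds its "method" and its "body". Schema: {"type":"object","properties":{"ticks":{"type":"array","items":{"type":"array","items":{"type":"array","items":{"type":"number"},"minItems":6,"maxItems":6},"minItems":1,"maxItems":10},"minItems":1,"maxItems":1},"aperture":{"type":"number"},"only":{"type":"string"},"quiet":{"type":"boolean"},"lines":{"type":"string"}},"required":["ticks"],"additionalProperties":false}. ticks is a list that holds a single list of rows (three levels of brackets), with 1 to 10 rows, each of 6 numbers: dx, dy, dz in shares of the most that a row can go, 1 being 62.5 mm, then a rotation vector rx, ry, rz in units of 0.25 rad; each row shifts and turns the commanded pose from where the row before left it, along the tool's axes as they then stand; what a row does not reach is not made up. A row lasts 1/8 s, in which the tool goes at most 0.0625 m and 0.188 rad, less where a joint would pass 70% of its speed; a pose out of reach is approached as far as the arm can. aperture is the finger opening in m, set as the call begins (left out keeps the last). The fingers move at their own pace and stop on an object; the grip force is fixed at half the most. Time passes only in rows, so rows that do not move let the fingers close. The tool returns the time, the measured TCP pose, the force, the opening and the grip force at its end. only (a regular expression) keeps the lines of the reply that match it, lines (a string "A,B") keeps lines A to B, and quiet returns only ok. Input that does not fit is refused with a message, and nothing moves.
- robot.state(): the state, without advancing time (a new reading comes with each control period).
- robot.get_image(name): name is "scene" or "side" or "wrist"; returns a dict with "frame" (400x640x3 uint8, red, green, blue), "z_map" (400x640 float32, m along the optical axis (not along the pixel's ray), 0 where there is no reading), "fx", "fy", "cx", "cy" (pixels), "R" (3x3) and "t" (3): a world point X has camera coordinates R X + t. Camera axes: x right, y down, z forward; pixel columns grow to the right and rows downward; lengths in m; the calibration is good to about 2 mm. A picture is of the moment at which its call begins.
- robot.finish_job(): hands the job in; it is judged then, once.
The state is a dict: "time": time; "q": joint angles; "joint_velocities": joint speeds; "effort": joint torques, N m; "eef_pos": TCP position; "ee_rot": TCP orientation; "contact_force": force on the tool from outside, world axes, zero at the start; "moment": the same for the moment, N m; "width": finger opening in m; "grip_force": force on a finger pad.
Only numpy, scipy, OpenCV 4.12 (cv2) and the standard library are available. Lean on these libraries where they do the work, as an engineer would, in place of code of your own. Each camera call takes 0.05 s, during which the arm holds its last target. There are 200 camera calls.

## Working session

There is one attempt and no reset: what is moved stays moved. The work goes in short steps, Python scripts to look and compute and a tool call to move; the robot and the scene stay as the last step left them, time stands still between calls to the robot, and variables do not carry over. Pictures are saved under pics/ and viewed, at most 10 in all, crops included, and the job is handed in when it is done.

```bash
ls; mkdir -p pics; python3 - <<'E'
from cell import robot
import cv2,numpy as np
for n in("scene","side"):
    d=robot.get_image(n); np.savez(f"pics/{n}.npz",**d); cv2.imwrite(f"pics/{n}1.png",d["frame"][:,:,::-1])
s=robot.state();print(s["time"],s["eef_pos"],s["ee_rot"],s["width"])
E
```

```text
cell.py
pics
0.1 [6.24238713e-01 7.72947038e-06 2.30127927e-01] [-3.13946382e+00 -1.25578761e-04  1.57080258e+00] 0.08531396526976813
```

View pics/scene1.png

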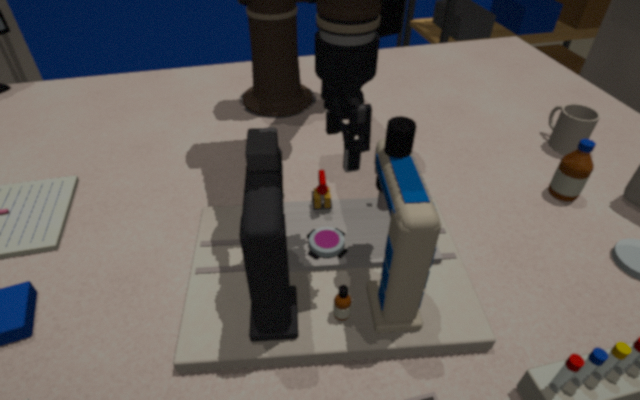

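View pics/side1.png

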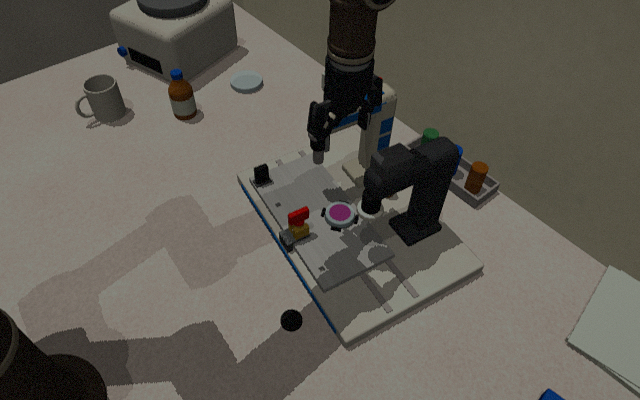

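The scene view looks toward the robot, so image right is +y. The cream head (405,240) is on the +y side. The red knob is at (322,185) and the dish at (326,240). The side view shows the knob (298,217), dish (341,213), handle (261,174) and lens cap (291,320).

```bash
cat > h.py <<'E'
import numpy as np,cv2
def cloud(d):
    z=d["z_map"];v,u=np.indices(z.shape)
    P=np.stack([(u-d["cx"])/d["fx"]*z,(v-d["cy"])/d["fy"]*z,z],-1)
    X=(P-d["t"])@d["R"]; X[z==0]=np.nan
    return X
def masks(d):
    h=cv2.cvtColor(d["frame"],cv2.COLOR_RGB2HSV).astype(int);H,S,V=h[...,0],h[...,1],h[...,2]
    return dict(red=((H<6)|(H>174))&(S>180)&(V>80),purple=(H>135)&(H<172)&(S>120)&(V>60),dark=V<50,blue=(H>98)&(H<120)&(S>150))
E
python3 - <<'E'
from h import *
np.set_printoptions(precision=4,suppress=True)
for n in("scene","side"):
    d=dict(np.load(f"pics/{n}.npz"));X=cloud(d);m=masks(d)
    ok=np.isfinite(X[...,0])&(abs(X[...,1])<.35)&(X[...,0]>.3)&(X[...,0]<.95)
    for k,lo,hi in(("red",.08,.13),("purple",.05,.066)):
        p=X[m[k]&ok&(X[...,2]>lo)&(X[...,2]<hi)]
        print(n,k,len(p),np.median(p,0),p.min(0),p.max(0))
        if k=="red":
            q=p[p[:,2]>.112]; print(" top",len(q),q.mean(0),q.min(0),q.max(0))
        else: print(" c",(p.min(0)+p.max(0))/2,p.mean(0))
    if n=="side":
        w=np.zeros(m["dark"].shape,bool);w[155:192,245:280]=1
        p=X[w&ok&m["dark"]&(X[...,2]>.055)&(X[...,2]<.1)];print("handle",len(p),p.mean(0),p.min(0),p.max(0))
        w[:]=0;w[305:335,275:305]=1
        p=X[w&m["dark"]&(X[...,2]>.006)];print("cap",len(p),p.mean(0))
        p=X[m["blue"]&ok&(X[...,2]<.035)&(X[...,2]>.003)&(X[...,0]<.6)]
        a=np.polyfit(p[:,1],p[:,0],1);print("strip",len(p),a,np.degrees(np.arctan(-a[0])),p[:,1].min(),p[:,1].max())
E
```

```text
scene red 202 [0.9206 0.1955 0.1224] [ 0.506  -0.0106  0.0907] [0.9313 0.2911 0.1251]
 top 195 [0.7891 0.1329 0.1213] [ 0.506  -0.0092  0.1155] [0.9313 0.2911 0.1251]
scene purple 311 [ 0.6141 -0.0167  0.058 ] [ 0.5941 -0.0358  0.0559] [0.6336 0.0036 0.0603]
 c [ 0.6139 -0.0161  0.0581] [ 0.6139 -0.0164  0.058 ]
side red 94 [ 0.5192 -0.0028  0.1194] [ 0.4994 -0.0105  0.0921] [0.9314 0.2012 0.1238]
 top 93 [ 0.5234 -0.0008  0.1194] [ 0.4994 -0.0096  0.1159] [0.9314 0.2012 0.1238]
side purple 259 [ 0.6133 -0.0175  0.0595] [ 0.5922 -0.0378  0.0545] [0.6348 0.0033 0.0626]
 c [ 0.6135 -0.0172  0.0585] [ 0.6136 -0.0174  0.0594]
handle 211 [0.5442 0.1571 0.0765] [0.5306 0.1511 0.055 ] [0.5603 0.1681 0.094 ]
cap 352 [ 0.4073 -0.1233  0.0126]
strip 382 [0.177  0.4822] -10.037717797557649 -0.19230003749489108 0.20164039117546523
```

The dish and knob measurements agree: the lock is near (0.520, 0.000) and the stage yaw is about -10°. The next move goes above the knob and turns the tool 80° anticlockwise.

Careful with the scale: shifts go in shares of 62.5 mm and turns go in units of 0.25 rad. That gives: -0.053 m is -0.848, -0.052 m is -0.832, -0.175 rad is -0.7.

Request:
{"method": "inch_along", "body": {"ticks": [[[0, -0.832, 0, 0, 0, 0], [0, -0.848, 0, 0, 0, 0], [0, 0, 0.16, 0, 0, -0.7], [0, 0, 0.16, 0, 0, -0.7], [0, 0, 0, 0, 0, -0.7], [0, 0, 0, 0, 0, -0.7], [0, 0, 0, 0, 0, -0.7], [0, 0, 0, 0, 0, -0.7], [0, 0, 0, 0, 0, -0.7], [0, 0, 0, 0, 0, -0.684]]], "aperture": 0.04}}

```text
time: 1.35
eef_pos: [0.5195, 0.0, 0.2107]
ee_rot: [-3.141, -0.001, 2.972]
contact_force: [-0.1, 0.1, 0.9]
width: 0.0402
grip_force: 0.0
```

```bash
cat > knob.py <<'E'
import sys;from cell import robot;from h import *
np.set_printoptions(precision=4,suppress=True)
if len(sys.argv)>1:
    d=robot.get_image("wrist");np.savez("pics/w.npz",**d);cv2.imwrite(sys.argv[1],d["frame"][:,:,::-1])
E
python3 knob.py pics/w1.png; python3 - <<'E'
from h import *
np.set_printoptions(precision=4,suppress=True)
for n in("scene","side","w"):
    d=dict(np.load(f"pics/{n}.npz"));X=cloud(d);m=masks(d)
    p=X[m["red"]&(X[...,0]<.58)&(X[...,0]>.46)&(abs(X[...,1])<.05)]
    q=p[p[:,2]>.116]
    if len(q): print(n,len(q),q.mean(0),q.min(0),q.max(0),cv2.minAreaRect(q[:,:2].astype(np.float32)*1000))
E
```

```text
scene 64 [ 0.5247 -0.0025  0.1182] [ 0.506  -0.0092  0.116 ] [0.5402 0.0039 0.12  ] ((523.0237426757812, -1.77604341506958), (7.115701675415039, 34.36810302734375), 76.19038391113281)
side 91 [ 0.519  -0.003   0.1194] [ 0.4994 -0.0096  0.1162] [0.5388 0.0041 0.1225] ((519.1832275390625, -2.6100502014160156), (9.618688583374023, 39.52195358276367), 81.00802612304688)
w 694 [0.516  0.0002 0.1182] [ 0.4999 -0.0066  0.116 ] [0.5379 0.0078 0.12  ] ((519.2543334960938, -0.20767784118652344), (11.223177909851074, 38.365325927734375), 80.11358642578125)
```

View pics/w1.png

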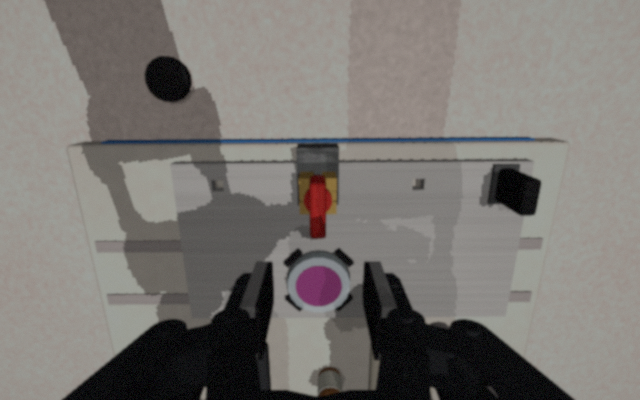

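The wing is along the tool's x and centred, so I can descend and close.

Scaled: 0.05 m is 0.8, 0.02 m is 0.32.

Request:
{"method": "inch_along", "body": {"ticks": [[[0, 0, 0.8, 0, 0, 0], [0, 0, 0.8, 0, 0, 0], [0, 0, 0.32, 0, 0, 0], [0, 0, 0, 0, 0, 0], [0, 0, 0, 0, 0, 0]]]}}

```text
time: 2.02
eef_pos: [0.5209, -0.0001, 0.0922]
ee_rot: [3.141, 0.002, 2.966]
contact_force: [0.4, 0.2, -0.5]
width: 0.0396
grip_force: 0.0
```

Request:
{"method": "inch_along", "body": {"ticks": [[[0, 0, 0, 0, 0, 0], [0, 0, 0, 0, 0, 0], [0, 0, 0, 0, 0, 0], [0, 0, 0, 0, 0, 0]]], "aperture": 0.0}}

```text
time: 2.52
eef_pos: [0.5212, -0.0004, 0.0929]
ee_rot: [-3.141, 0.003, 2.967]
contact_force: [-1.5, -0.9, 6.0]
width: 0.0109
grip_force: 59.4
```

Scaled: -0.006 m is -0.096, -0.005 m is -0.08.

Request:
{"method": "inch_along", "body": {"ticks": [[[0, 0, -0.096, 0, 0, 0], [0, 0, -0.096, 0, 0, 0], [0, 0, -0.08, 0, 0, 0], [0, 0, 0, 0, 0, 0], [0, 0, 0, 0, 0, 0]]]}}

```text
time: 3.15
eef_pos: [0.5208, -0.0004, 0.1071]
ee_rot: [-3.141, 0.003, 2.967]
contact_force: [6.8, -2.3, -12.4]
width: 0.011
grip_force: 58.3
```

Request:
{"method": "inch_along", "body": {"ticks": [[[0, 0, -0.032, 0, 0, 0], [0, 0, 0, 0, 0, 0], [0, 0, 0, 0, 0, 0]]]}}

```text
time: 3.52
eef_pos: [0.5207, -0.0004, 0.109]
ee_rot: [-3.141, 0.003, 2.967]
contact_force: [5.7, -2.7, -12.9]
width: 0.0107
grip_force: 58.3
```

Request:
{"method": "inch_along", "body": {"ticks": [[[0, 0, 0, 0, 0, 0.4], [0, 0, 0, 0, 0, 0.4], [0, 0, 0, 0, 0, 0]]]}}

```text
time: 3.9
eef_pos: [0.5207, -0.0004, 0.109]
ee_rot: [3.141, 0.003, 2.766]
contact_force: [6.1, -2.8, -13.4]
width: 0.0111
grip_force: 58.3
```

```bash
python3 - <<'E'
from cell import robot
s=robot.state();print(s["moment"],s["contact_force"])
E
```

```text
[-0.39672557 -1.22365417  0.00425211] [  6.05174759  -2.84822365 -13.39350144]
```

It turns freely (vertical moment about 0), so I'll finish the quarter turn.

Request:
{"method": "inch_along", "body": {"ticks": [[[0, 0, 0, 0, 0, 0.68], [0, 0, 0, 0, 0, 0.68], [0, 0, 0, 0, 0, 0.68], [0, 0, 0, 0, 0, 0.68], [0, 0, 0, 0, 0, 0.68], [0, 0, 0, 0, 0, 0.68], [0, 0, 0, 0, 0, 0.68], [0, 0, 0, 0, 0, 0.72], [0, 0, 0, 0, 0, 0]]]}}

```text
time: 5.03
eef_pos: [0.5204, -0.0007, 0.1088]
ee_rot: [3.14, 0.001, 1.396]
contact_force: [5.4, -3.6, -12.7]
width: 0.0112
grip_force: 58.4
```

```bash
python3 - <<'E'
from cell import robot
s=robot.state();print(s["moment"],s["contact_force"])
E
```

```text
[-0.62182458 -1.05332367 -0.00367158] [  5.35262942  -3.57525759 -12.74388113]
```

Scaled: 0.002 m is 0.032, 0.001 m is 0.016.

Request:
{"method": "inch_along", "body": {"ticks": [[[0, 0, 0.032, 0, 0, 0], [0, 0, 0.032, 0, 0, 0], [0, 0, 0.016, 0, 0, 0], [0, 0, 0, 0, 0, 0], [0, 0, 0, 0, 0, 0]]]}}

```text
time: 5.65
eef_pos: [0.5205, -0.0006, 0.1049]
ee_rot: [3.14, 0.001, 1.397]
contact_force: [4.7, -3.6, -9.4]
width: 0.0108
grip_force: 59.0
```

Scaled: 0.0015 m is 0.024.

Request:
{"method": "inch_along", "body": {"ticks": [[[0, 0, 0.024, 0, 0, 0], [0, 0, 0, 0, 0, 0], [0, 0, 0, 0, 0, 0]]]}}

```text
time: 6.02
eef_pos: [0.5205, -0.0006, 0.1046]
ee_rot: [3.14, 0.001, 1.397]
contact_force: [0.7, -4.4, 2.9]
width: 0.0111
grip_force: 60.7
```

Request:
{"method": "inch_along", "body": {"ticks": [[[0, 0, 0, 0, 0, 0], [0, 0, 0, 0, 0, 0], [0, 0, 0, 0, 0, 0]]], "aperture": 0.045}}

```text
time: 6.4
eef_pos: [0.5193, 0.0006, 0.1034]
ee_rot: [-3.14, -0.001, 1.397]
contact_force: [0.3, -0.5, 0.2]
width: 0.0452
grip_force: 0.0
```

Request:
{"method": "inch_along", "body": {"ticks": [[[0, 0, -0.8, 0, 0, 0], [0, 0, -0.64, 0, 0, 0], [0, 0, 0, 0, 0, 0]]]}}

```text
time: 6.78
eef_pos: [0.523, 0.0001, 0.1977]
ee_rot: [3.134, -0.001, 1.397]
contact_force: [0.8, 0.1, 0.5]
width: 0.0448
grip_force: 0.0
```

```bash
python3 knob.py pics/w2.png; python3 - <<'E'
from h import *
d=dict(np.load("pics/w.npz"));X=cloud(d);m=masks(d)
p=X[m["red"]&(X[...,0]<.58)&(X[...,0]>.46)&(abs(X[...,1])<.05)]
q=p[p[:,2]>.122];print(len(q),q.mean(0),np.percentile(p[:,2],[10,50,90]),cv2.minAreaRect(q[:,:2].astype(np.float32)*1000))
E
```

```text
1001 [0.52122216 0.00254516 0.12992311] [0.1271169  0.12993869 0.1308696 ] ((520.697265625, 1.1673698425292969), (39.47087860107422, 11.412101745605469), 80.23489379882812)
```

View pics/w2.png

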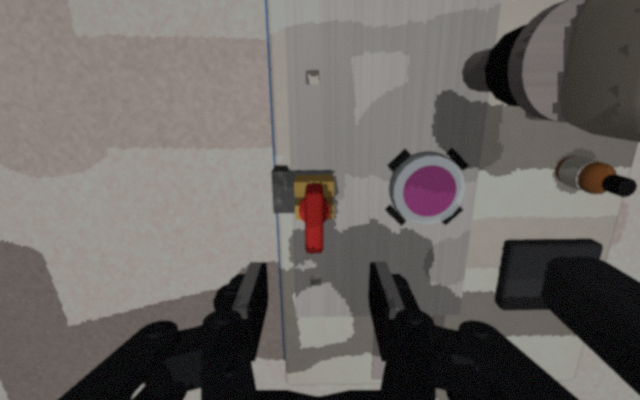

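The knob is held 12 mm up (z 0.130) with its wing along stage y, at (315,215) in the wrist view; the dish is seated at (430,190). Next is the handle.

Scaled: 0.055 m is 0.88, 0.054 m is 0.864, -0.175 rad is -0.7.

Request:
{"method": "inch_along", "body": {"ticks": [[[0.88, -0.016, 0, 0, 0, 0], [0.88, -0.016, 0, 0, 0, 0], [0.864, -0.016, 0, 0, 0, 0], [0, 0, 0, 0, 0, -0.7], [0, 0, 0, 0, 0, -0.7], [0, 0, 0, 0, 0, -0.7], [0, 0, 0, 0, 0, -0.7], [0, 0, 0, 0, 0, -0.7]]]}}

```text
time: 7.82
eef_pos: [0.5436, 0.1619, 0.1913]
ee_rot: [-3.138, -0.003, 2.278]
contact_force: [0.5, 0.3, -0.3]
width: 0.0452
grip_force: 0.0
```

Request:
{"method": "inch_along", "body": {"ticks": [[[0, 0, 0, 0, 0, -0.7], [0, 0, 0, 0, 0, -0.7], [0, 0, 0, 0, 0, -0.7], [0, 0, 0, 0, 0, -0.684], [0, 0, 0, 0, 0, 0]]]}}

```text
time: 8.45
eef_pos: [0.5439, 0.1618, 0.1916]
ee_rot: [-3.14, -0.004, 2.966]
contact_force: [0.6, 0.8, 0.7]
width: 0.0448
grip_force: 0.0
```

```bash
python3 knob.py pics/w3.png; python3 - <<'E'
from h import *
d=dict(np.load("pics/w.npz"));X=cloud(d);m=masks(d)
p=X[m["dark"]&(abs(X[...,0]-.549)<.04)&(abs(X[...,1]-.162)<.04)&(X[...,2]>.084)&(X[...,2]<.096)]
print(len(p),p.mean(0),cv2.minAreaRect(p[:,:2].astype(np.float32)*1000))
E
```

```text
718 [0.54593717 0.16251727 0.08906614] ((546.7888793945312, 162.3072967529297), (13.364653587341309, 28.80829620361328), 80.39399719238281)
```

The handle top is at (0.547, 0.162, 0.089), as expected. I'll descend and grip.

Scaled: -0.0035 m is -0.056, 0.05 m is 0.8.

Request:
{"method": "inch_along", "body": {"ticks": [[[-0.056, 0, 0.8, 0, 0, 0], [0, 0, 0.8, 0, 0, 0], [0, 0, 0.512, 0, 0, 0], [0, 0, 0, 0, 0, 0], [0, 0, 0, 0, 0, 0]]]}}

```text
time: 9.12
eef_pos: [0.5497, 0.1616, 0.0626]
ee_rot: [3.141, 0.001, 2.967]
contact_force: [0.6, 0.4, 0.3]
width: 0.0454
grip_force: 0.0
```

Request:
{"method": "inch_along", "body": {"ticks": [[[0, 0, 0, 0, 0, 0], [0, 0, 0, 0, 0, 0], [0, 0, 0, 0, 0, 0], [0, 0, 0, 0, 0, 0]]], "aperture": 0.0}}

```text
time: 9.62
eef_pos: [0.5504, 0.1618, 0.0638]
ee_rot: [3.141, 0.003, 2.969]
contact_force: [-1.1, 0.7, 6.3]
width: 0.0132
grip_force: 60.7
```

Scaled: 0.016 m is 0.256, 0.015 m is 0.24.

Request:
{"method": "inch_along", "body": {"ticks": [[[0, 0.064, 0, 0, 0, 0], [0, 0.16, 0, 0, 0, 0], [0, 0.24, 0, 0, 0, 0], [0, 0.256, 0, 0, 0, 0], [0, 0.256, 0, 0, 0, 0], [0, 0.24, 0, 0, 0, 0], [0, 0.144, 0, 0, 0, 0], [0, 0.08, 0, 0, 0, 0], [0, 0, 0, 0, 0, 0], [0, 0, 0, 0, 0, 0]]]}}

```text
time: 10.88
eef_pos: [0.565, 0.2512, 0.0638]
ee_rot: [3.14, 0.001, 2.969]
contact_force: [-2.9, 2.4, 6.4]
width: 0.0131
grip_force: 60.8
```

Request:
{"method": "inch_along", "body": {"ticks": [[[0, 0, 0, 0, 0, 0], [0, 0, 0, 0, 0, 0], [0, 0, 0, 0, 0, 0]]], "aperture": 0.045}}

```text
time: 11.25
eef_pos: [0.5643, 0.2498, 0.0615]
ee_rot: [-3.141, -0.0, 2.967]
contact_force: [-1.1, -0.6, -0.5]
width: 0.0451
grip_force: 0.0
```

Request:
{"method": "inch_along", "body": {"ticks": [[[0, 0, -0.8, 0, 0, 0], [0, 0, -0.8, 0, 0, 0], [0, 0, -0.56, 0, 0, 0], [0, 0, 0, 0, 0, 0]]]}}

```text
time: 11.75
eef_pos: [0.5672, 0.2509, 0.2009]
ee_rot: [3.137, 0.007, 2.967]
contact_force: [-0.4, -0.6, -0.9]
width: 0.0453
grip_force: 0.0
```

```bash
python3 knob.py pics/w4.png; python3 - <<'E'
from h import *
from cell import robot
np.set_printoptions(precision=4,suppress=True)
def handle(d,c,y):
    X=cloud(d);m=masks(d)
    p=X[m["dark"]&(abs(X[...,0]-c)<.04)&(abs(X[...,1]-y)<.04)&(X[...,2]>.084)&(X[...,2]<.096)]
    return cv2.minAreaRect(p[:,:2].astype(np.float32)*1000)
print(handle(dict(np.load("pics/w.npz")),.564,.251))
old=dict(np.load("pics/side.npz"));new=robot.get_image("side");cv2.imwrite("pics/s2.png",new["frame"][:,:,::-1])
for d in(old,new):
    X=cloud(d);m=masks(d);p=X[m["purple"]&(X[...,2]>.05)&(X[...,2]<.066)&(X[...,0]<.8)&(abs(X[...,1])<.2)];print(len(p),p.mean(0),np.median(p,0),(p.max(0)+p.min(0))/2)
    p=X[m["red"]&(X[...,0]<.58)&(X[...,0]>.46)&(abs(X[...,1])<.05)];print(" red",np.percentile(p[:,2],90))
E
```

```text
((561.8761596679688, 251.2821044921875), (13.392303466796875, 30.375202178955078), 80.39424896240234)
259 [ 0.6136 -0.0174  0.0594] [ 0.6133 -0.0175  0.0595] [ 0.6135 -0.0172  0.0585]
 red 0.12122497364402263
41 [0.6259 0.0684 0.0595] [0.6245 0.0669 0.0597] [0.6274 0.0721 0.0592]
 red 0.13300031607500878
```

View pics/s2.png

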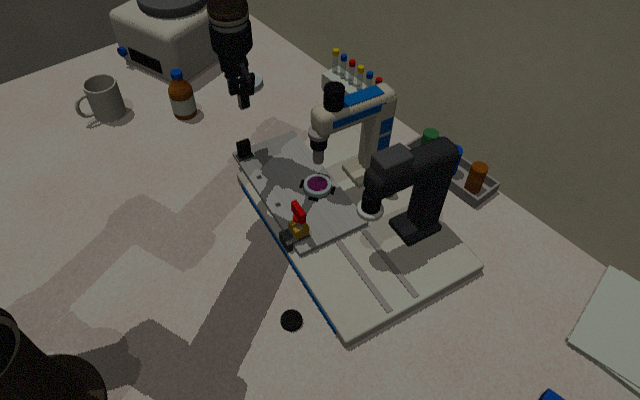

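Carriage shift is 0.090 m; the dish is at (318,185) in its nest under the cream lens and the cap is untouched at (291,320). Now back to the knob.

Scaled: -0.056 m is -0.896, -0.05 m is -0.8, 0.175 rad is 0.7.

Request:
{"method": "inch_along", "body": {"ticks": [[[0.032, -0.8, 0, 0, 0, 0], [0, -0.8, 0, 0, 0, 0], [0, -0.8, 0, 0, 0, 0], [0, -0.8, 0, 0, 0, 0], [0, -0.896, 0, 0, 0, 0], [0, 0, 0, 0, 0, 0.7], [0, 0, 0, 0, 0, 0.7], [0, 0, 0, 0, 0, 0.7], [0, 0, 0, 0, 0, 0.7], [0, 0, 0, 0, 0, 0.7]]]}}

```text
time: 13.1
eef_pos: [0.5163, -0.0017, 0.194]
ee_rot: [-3.137, -0.003, 2.087]
contact_force: [0.1, -0.1, -0.1]
width: 0.045
grip_force: 0.0
```

Request:
{"method": "inch_along", "body": {"ticks": [[[0, 0, 0, 0, 0, 0.7], [0, 0, 0, 0, 0, 0.7], [0, 0, 0, 0, 0, 0.7], [0, 0, 0, 0, 0, 0.684], [0, 0, 0, 0, 0, 0], [0, 0, 0, 0, 0, 0]]]}}

```text
time: 13.85
eef_pos: [0.5173, -0.0017, 0.1954]
ee_rot: [-3.139, 0.0, 1.399]
contact_force: [0.2, 0.3, -0.2]
width: 0.0448
grip_force: 0.0
```

Scaled: 0.04 m is 0.64, 0.012 m is 0.192.

Request:
{"method": "inch_along", "body": {"ticks": [[[0.024, 0.04, 0.64, 0, 0, 0], [0, 0, 0.64, 0, 0, 0], [0, 0, 0.192, 0, 0, 0], [0, 0, 0, 0, 0, 0], [0, 0, 0, 0, 0, 0]]]}}

```text
time: 14.48
eef_pos: [0.5224, -0.0008, 0.1063]
ee_rot: [3.139, -0.0, 1.397]
contact_force: [0.4, -0.3, 0.2]
width: 0.0446
grip_force: 0.0
```

Request:
{"method": "inch_along", "body": {"ticks": [[[0, 0, 0, 0, 0, 0], [0, 0, 0, 0, 0, 0], [0, 0, 0, 0, 0, 0], [0, 0, 0, 0, 0, 0]]], "aperture": 0.0}}

```text
time: 14.98
eef_pos: [0.5211, -0.0008, 0.1061]
ee_rot: [3.141, 0.0, 1.397]
contact_force: [-2.3, 0.4, 5.5]
width: 0.0109
grip_force: 59.1
```

Request:
{"method": "inch_along", "body": {"ticks": [[[0, 0, -0.048, 0, 0, 0], [0, 0, -0.048, 0, 0, 0], [0, 0, 0, 0, 0, 0], [0, 0, 0, 0, 0, 0]]]}}

```text
time: 15.48
eef_pos: [0.5206, -0.0007, 0.11]
ee_rot: [-3.141, 0.0, 1.397]
contact_force: [3.5, 0.2, -12.4]
width: 0.0108
grip_force: 58.4
```

Request:
{"method": "inch_along", "body": {"ticks": [[[0, 0, -0.008, 0, 0, -0.68], [0, 0, 0, 0, 0, -0.68], [0, 0, 0, 0, 0, -0.68], [0, 0, 0, 0, 0, -0.68], [0, 0, 0, 0, 0, -0.72], [0, 0, 0, 0, 0, -0.72], [0, 0, 0, 0, 0, -0.72], [0, 0, 0, 0, 0, -0.72], [0, 0, 0, 0, 0, -0.684], [0, 0, 0, 0, 0, 0]]]}}

```text
time: 16.73
eef_pos: [0.5208, -0.0005, 0.1108]
ee_rot: [3.141, -0.001, 2.966]
contact_force: [3.3, -0.4, -12.1]
width: 0.0108
grip_force: 58.5
```

```bash
python3 - <<'E'
from cell import robot
s=robot.state();print(s["moment"])
E
```

```text
[ 0.14701284 -0.67527883 -0.01414047]
```

Turned back to 0. I'll lower it into the hole, watching the force.

Scaled: 0.004 m is 0.064, 0.003 m is 0.048.

Request:
{"method": "inch_along", "body": {"ticks": [[[0, 0, 0.064, 0, 0, 0], [0, 0, 0.064, 0, 0, 0], [0, 0, 0.064, 0, 0, 0], [0, 0, 0.048, 0, 0, 0], [0, 0, 0, 0, 0, 0], [0, 0, 0, 0, 0, 0]]]}}

```text
time: 17.48
eef_pos: [0.5209, -0.0006, 0.0964]
ee_rot: [3.141, -0.0, 2.968]
contact_force: [0.6, 1.1, -8.7]
width: 0.0109
grip_force: 58.9
```

```bash
python3 - <<'E'
from cell import robot
s=robot.state();print(s["moment"])
E
```

```text
[ 0.4137522  -0.31432728 -0.03521896]
```

Scaled: 0.0015 m is 0.024.

Request:
{"method": "inch_along", "body": {"ticks": [[[0, 0, 0.024, 0, 0, 0], [0, 0, 0, 0, 0, 0], [0, 0, 0, 0, 0, 0]]]}}

```text
time: 17.85
eef_pos: [0.5209, -0.0006, 0.0948]
ee_rot: [3.141, -0.0, 2.968]
contact_force: [1.3, 3.0, -8.3]
width: 0.011
grip_force: 59.0
```

Request:
{"method": "inch_along", "body": {"ticks": [[[0, 0, 0, 0, 0, 0], [0, 0, 0, 0, 0, 0], [0, 0, 0, 0, 0, 0]]], "aperture": 0.045}}

```text
time: 18.23
eef_pos: [0.5217, -0.001, 0.0957]
ee_rot: [-3.141, 0.002, 2.968]
contact_force: [-0.1, -0.4, 0.4]
width: 0.0447
grip_force: 0.0
```

Request:
{"method": "inch_along", "body": {"ticks": [[[0, 0, -0.8, 0, 0, 0], [0, 0, -0.88, 0, 0, 0], [0, 0, -0.48, 0, 0, 0], [0, 0, 0, 0, 0, 0], [0, 0, 0, 0, 0, 0]]]}}

```text
time: 18.85
eef_pos: [0.5202, -0.0007, 0.229]
ee_rot: [-3.141, -0.001, 2.968]
contact_force: [-0.1, -0.3, -0.4]
width: 0.045
grip_force: 0.0
```

```bash
python3 knob.py pics/w5.png; python3 - <<'E'
from h import *
from cell import robot
np.set_printoptions(precision=4,suppress=True)
d=dict(np.load("pics/w.npz"))
s=robot.get_image("side")
for e in(d,s):
    X=cloud(e);m=masks(e)
    p=X[m["red"]&(X[...,0]<.58)&(X[...,0]>.46)&(abs(X[...,1])<.05)];q=p[p[:,2]>.113]
    print(np.percentile(p[:,2],[50,90]),cv2.minAreaRect(q[:,:2].astype(np.float32)*1000))
    p=X[m["purple"]&(X[...,2]>.05)&(X[...,2]<.068)&(X[...,0]<.8)&(abs(X[...,1])<.2)];print(len(p),p.mean(0) if len(p) else 0)
E
```

```text
[0.1181 0.1191] ((519.498046875, -0.2772865295410156), (11.9937162399292, 39.24692916870117), 79.43704223632812)
932 [0.6264 0.0769 0.0581]
[0.1192 0.1213] ((516.427001953125, -1.5147247314453125), (10.915858268737793, 33.120967864990234), 78.99595642089844)
199 [0.6271 0.0734 0.0595]
```

View pics/w5.png

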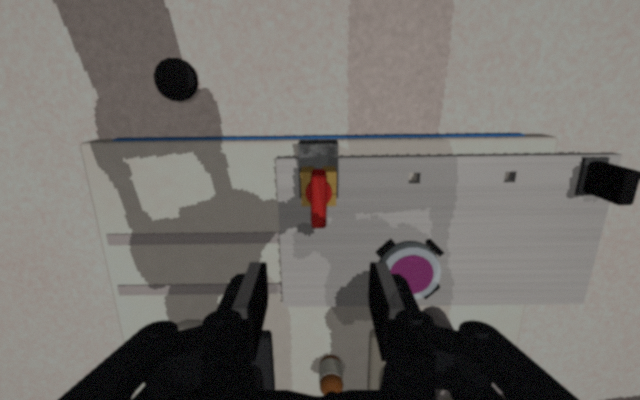

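The knob at (318,200) is back at its starting height (0.118, the same as at the start) with its wing along stage x. The dish sits in its nest at (412,272), and the cap (176,79) and dropper (330,375) are in place.

```bash
python3 -c "
from cell import robot
print(robot.finish_job())"
```

```text
the job is handed in; nothing more can be done
None
```

The job is handed in at about 19 s: the dish is under the cream-and-blue microscope head and still in its nest, the carriage is locked with the plunger fully down, and the dropper bottle and lens cap are where they were.

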